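Put each prayer wheel drum back on the stand of its own size

ROBOT

A 6-joint arm with a two-finger parallel gripper is mounted at the origin on the work surface. World frame = base frame: x ahead of the robot, y to its left, z up, the work surface at z = 0. Lengths are in mm, angles in rad, forces in N, time in s.
With the tool pointing down it reaches from about 350 to 975 mm from the base axis. Payload 7.1 kg.
Tool frame: the origin (TCP) lies at the very end of the fingers, on their centre line; the grasp point (between the pads) lies 19 mm behind it; z points along the fingers, y is the line along which they close (so a half turn about z gives the same grasp; the last joint's range is limited). The gripper opens to 88 mm and grips with 3 to 60 N. Pads are 20 mm wide; open, the fingers measure 115 mm over their backs; the gripper's body (75 mm by 178 mm) begins 61 mm behind the grasp point.
Start: joints at [-1.264, 0.423, 1.63, -0, 1.089, -0.019], TCP at [200.059, -592.099, 182.675] pointing down, gripper open.
Joint ranges: [-3, 3], [-0.9, 2.11], [0.09, 2.58], [-1.31, 4.45], [0.11, 2.69], [-2.54, 2.54]. Speed limits (rad/s): [2.39, 2.39, 3.01, 3.14, 3.14, 3.14].

INTERFACE

Orientations are given as a rotation vector (axis times angle).
In Python, from workcell import ctrl gives the robot as it stands. The module is installed in compiled form; this text tells all that it offers.
- The arm moves only by the shell command python3 -m inch 'ROWS'. ROWS is JSON, a list of rows, each a list of 7 numbers: the shift along the tool's x, y, z scaled (see below), then the turn, a rotation vector about the tool's x, y, z scaled (see below), then the closure, from -1 (fully open) to 1 (shut). In form: [[tx, ty, tz, wx, wy, wz, hand], ...]. A call has 1 to 10 rows; each row is the pose to reach, as a shift and turn from the pose commanded when the call began, along the tool's axes at that moment; what a row does not reach only later rows make up. The controller multiplies each number of a shift by 0.15 m and each number of a turn by pi/4 rad. A row lasts 1/8 s, in which the tool goes at most 62.5 mm and 10.7 degrees, less where a joint would pass 70% of its speed; a pose out of reach is approached as far as the arm can. A call with a number of a shift or a turn outside -1 to 1 is refused whole. A call with a gripper value outside its range is refused whole. The fingers move at their own pace and stop on an object; the grip force is fixed at half the most. Time passes only in rows, so rows that repeat a pose let the fingers close. It gives the time, the measured TCP pose, the force, the opening and the grip force at its end, in the units of the state.
- ctrl.get_obs(): the state, without advancing time (a new reading comes with each control period).
- ctrl.get_image(name): name is "scene" or "top"; returns the picture (400x640x3 uint8, red, green, blue); there is no depth.
- ctrl.camera_params(name): a dict with "vfov" (degrees; the focal length in pixels is half the picture's height over the tangent of half this angle, whatever the lens; pixels are square), "cx", "cy" (the principal point, pixels), "distortion" ([k1, k2, p1, p2, k3] as OpenCV has them; the pictures are not rectified), "eye" and "attitude" of the camera in the world. Camera axes: x right, y up, looking along -z (the intrinsics and any distortion apply to the point x, -y, -z); pixel columns grow to the right and rows downward; lengths in mm; the calibration is good to about 2 mm. A picture is of the moment at which its call begins. camera_params takes no time and is no camera call.
- ctrl.close_job(): hands the job in; it is judged then, once.
The state is a dict: "t": time; "qpos": joint angles; "qvel": joint speeds; "joint_torque": joint torques, N m; "ee_pos": TCP position; "orientation": TCP orientation; "ft_force": force on the tool from outside, world axes, zero at the start; "moment": the same for the moment, N m; "width": finger opening in mm; "grasp_force": force on a finger pad.
Only numpy, scipy, OpenCV 4.12 (cv2) and the standard library are available. Lean on these libraries where they do the work, as an engineer would, in place of code of your own. Each camera call takes 0.05 s, during which the arm holds its last target. There are 200 camera calls.

TASK

The three copper drums are all on the wrong stands. Put every drum on the pivot of the stand of its own size (small on small, medium on medium, large on large), standing flat on it, and use the empty cork pad to park a drum meanwhile. Set the drums down without dropping them, and leave the horn washer, the brass sleeve and the bronze finial where they are.

Things in the scene. Friction and masses are not known exactly. Their poses are not given: they have to be found in the camera images.
- drum_small: the small prayer wheel drum: upright copper cylinder, 42 mm across and 46 mm high, around a wooden core with an open bore of 30 mm through its full height (no sleeve fitted yet). Loose, about 0.16 kg. Origin: centre of its underside; z is its axis. At the start it stands over the pivot of the large stand
- drum_medium: the medium drum: like the small one, 54 mm across and 56 mm high, bore 30 mm, about 0.28 kg. Origin: centre of its underside. At the start it stands over the pivot of the small stand
- drum_large: the large drum: like the small one, 66 mm across and 68 mm high, bore 30 mm, about 0.45 kg. Origin: centre of its underside. At the start it stands over the pivot of the medium stand
- base_small: the small stand: fixed round stand of dark turned wood, foot 80 mm across and 12 mm high, flat platform 64 mm across at 22 mm above the bench, with a thin horn washer inlaid at its middle (flush). A round-topped brass pivot 10 mm thick stands up 26 mm from the middle of the platform; a drum's bore goes over it with 10 mm of play all round and the drum rests on the platform. Origin: centre of its underside, on the bench
- base_medium: the medium stand: same make, foot 96 mm across, platform 80 mm across at 26 mm above the bench, same pivot (10 mm thick, 26 mm tall). Origin: centre of its underside, on the bench
- base_large: the large stand: same make, foot 112 mm across, platform 96 mm across at 30 mm above the bench, same pivot (10 mm thick, 26 mm tall). Origin: centre of its underside, on the bench
- cork_pad: flat round cork pad with a thin dark wooden edging, level with the cork, fixed on the bench, 110 mm across and 8 mm thick, empty at the start. Origin: centre of its underside, on the bench
- horn_washer: bystander: loose flat horn spacer washer lying on the bench, 40 mm across, 5 mm thick, hole 16 mm. Origin: centre of its underside
- pivot_sleeve: bystander: loose brass tube standing on end on the bench, 18 mm across, 30 mm high. Origin: centre of its underside
- finial: bystander: loose bronze finial knob standing on the bench, 26 mm across, 41 mm high. Origin: centre of its underside
Things that resemble listed ones, but are neither listed nor needed, are in the scene too. Leave any blue or green look-alike of the base_small alone.

How it is judged (in metres and radians):
On the way:
1. a drum stands on the cork pad, let go (((horizontal distance between drum_small and cork_pad below 0.03 m and z of drum_small in the frame of cork_pad between 0.004 and 0.012 m and angle between drum_small's own z axis and vertical below 0.1 rad and linear speed of drum_small below 0.03 m/s and contact force between drum_small and the fingers below 0.1 N) or (horizontal distance between drum_medium and cork_pad below 0.03 m and z of drum_medium in the frame of cork_pad between 0.004 and 0.012 m and angle between drum_medium's own z axis and vertical below 0.1 rad and linear speed of drum_medium below 0.03 m/s and contact force between drum_medium and the fingers below 0.1 N) or (horizontal distance between drum_large and cork_pad below 0.03 m and z of drum_large in the frame of cork_pad between 0.004 and 0.012 m and angle between drum_large's own z axis and vertical below 0.1 rad and linear speed of drum_large below 0.03 m/s and contact force between drum_large and the fingers below 0.1 N))), for 0.2 s.
At the end, for the whole second after the job is handed in: each drum stands upright (within 0.1 rad), released and at rest, on the stand of its own size: over its pivot, centred within 12 mm, its underside within 4 mm of the platform's height (horizontal distance between drum_small and base_small below 0.012 m and z of drum_small in the frame of base_small between 0.018 and 0.026 m and angle between each of drum_small, drum_medium, drum_large's own z axis and vertical below 0.1 rad and linear speed of each of drum_small, drum_medium, drum_large below 0.03 m/s and contact force between each of drum_small, drum_medium, drum_large and the fingers below 0.1 N and horizontal distance between drum_medium and base_medium below 0.012 m and z of drum_medium in the frame of base_medium between 0.022 and 0.03 m and horizontal distance between drum_large and base_large below 0.012 m and z of drum_large in the frame of base_large between 0.026 and 0.034 m); the robot touches nothing.
It fails at once if a drum is dropped or knocked flying (over 0.7 m/s while out of the fingers) ((linear speed of drum_small above 0.7 m/s and contact force between drum_small and the fingers below 0.1 N) or (linear speed of drum_medium above 0.7 m/s and contact force between drum_medium and the fingers below 0.1 N) or (linear speed of drum_large above 0.7 m/s and contact force between drum_large and the fingers below 0.1 N)).
It fails at once if the horn washer is moved by more than 20 mm (distance of horn_washer from where it was at the start of the episode above 0.02 m).
It fails at once if the brass sleeve is moved by more than 20 mm (distance of pivot_sleeve from where it was at the start of the episode above 0.02 m).
It fails at once if the bronze finial is moved by more than 20 mm (distance of finial from where it was at the start of the episode above 0.02 m).
It also fails if it takes over 99 s, if anything falls off the work surface, if the arm or the gripper's body presses on something with over 40 N, if the wrist force passes 120 N, or if a joint passes its speed limit or range.

## Working session

There is one attempt and no reset: what is moved stays moved. The work goes in short steps, Python scripts to look and compute and a shell command to move; the robot and the scene stay as the last step left them, time stands still between calls to the robot, and variables do not carry over. Pictures are saved under pics/ and viewed, at most 14 in all, crops included, and the job is handed in when it is done.

```bash
mkdir -p pics
python3 - <<'E'
from workcell import ctrl
import cv2
for n in("scene","top"):
    cv2.imwrite(f"pics/{n}0.png",ctrl.get_image(n)[:,:,::-1]); print(n,ctrl.camera_params(n))
print(ctrl.get_obs())
E
```

```text
scene {'vfov': 54.92294196490258, 'cx': 328.6609733353649, 'cy': 200.47036451707862, 'distortion': array([-0.03061867,  0.        ,  0.        ,  0.        ,  0.        ]), 'eye': array([789.37472375, 339.04936236, 796.21966595]), 'attitude': array([0.23620114, 0.7631755 , 2.40723248])}
top {'vfov': 50.46820630683378, 'cx': 310.6505804185788, 'cy': 200.26623426455717, 'distortion': array([0.03318575, 0.        , 0.        , 0.        , 0.        ]), 'eye': array([ 364.82382527,  -67.49787495, 1048.61230755]), 'attitude': array([ 0.09935045, -0.10433945, -1.580073  ])}
{'t': 0.1, 'qpos': array([-1.26402309e+00,  4.23767126e-01,  1.63057635e+00, -1.62013834e-05,
        1.08859948e+00, -1.89924328e-02]), 'qvel': array([-2.56898507e-04, -1.24821843e-05, -1.32323789e-03,  4.33576547e-04,
       -1.43279690e-04,  1.45102007e-03]), 'joint_torque': array([ 6.15306290e-04, -5.45609844e+01, -2.74324411e+01,  6.44266116e-02,
        1.88435800e-02, -7.65594137e-06]), 'ee_pos': array([ 199.88293689, -591.60735344,  181.99240205]), 'orientation': array([-3.09869164e+00, -5.09247109e-01,  3.26314563e-04]), 'ft_force': array([ 0.89620714,  0.05879296, -0.3218772 ]), 'moment': array([ 0.0275835 , -0.01290022, -0.00389739]), 'grasp_force': 0.0, 'width': 87.49692898338476}
```

View pics/top0.png

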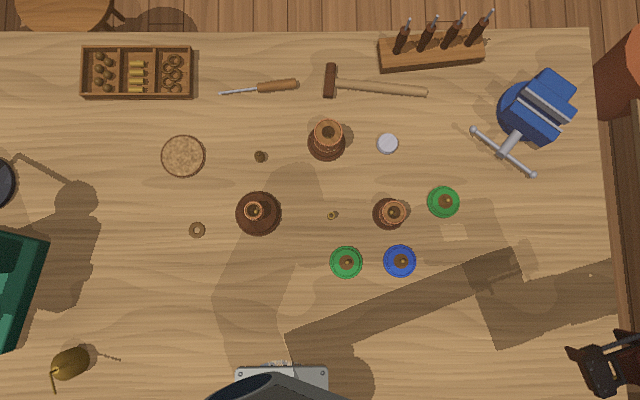

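View pics/scene0.png

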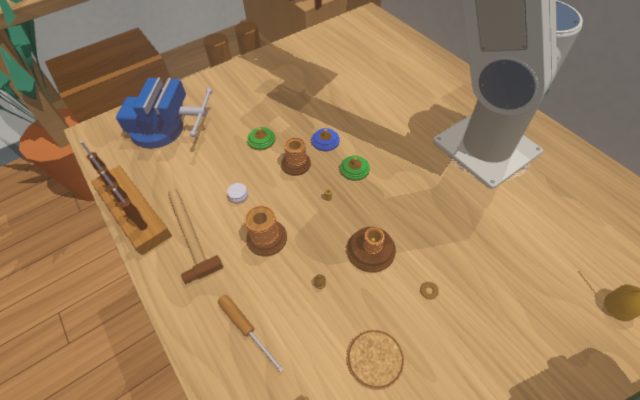

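Top view: the small drum is on the large stand at (258,213), the large drum on the medium stand at (326,140), and the medium drum on the small stand at (391,213). The cork pad is at (183,156), the finial at (260,156), the sleeve at (332,215) and the washer at (197,230). There are three look-alike small stands: green at (443,201), green at (346,262) and blue at (400,260). The real base_small is the dark wood one under the medium drum, since it matches the description and has a drum on it. I'll confirm this in an enlarged crop.

Run:
```python
import cv2
a=cv2.imread("pics/top0.png")[110:260,150:420]; a=cv2.resize(a,None,fx=2.9,fy=2.9,interpolation=cv2.INTER_CUBIC)
cv2.imwrite("pics/c1.png",a)
b=cv2.imread("pics/scene0.png")[130:390,230:450]; b=cv2.resize(b,None,fx=2.3,fy=2.3,interpolation=cv2.INTER_CUBIC)
cv2.imwrite("pics/c2.png",b)
```

```text
(no output)
```

View pics/c1.png

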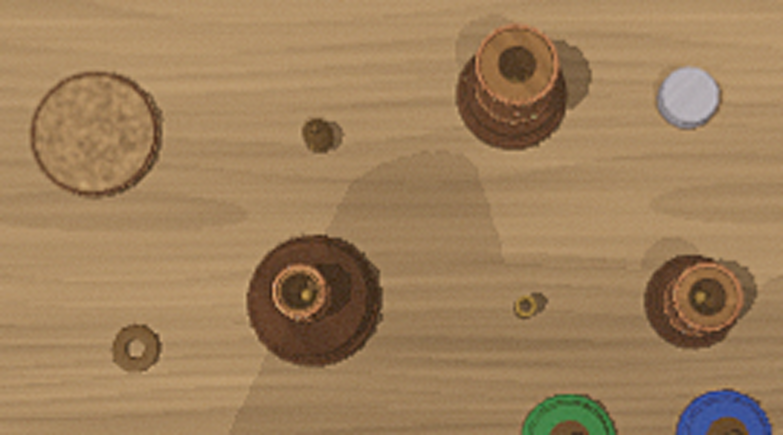

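View pics/c2.png

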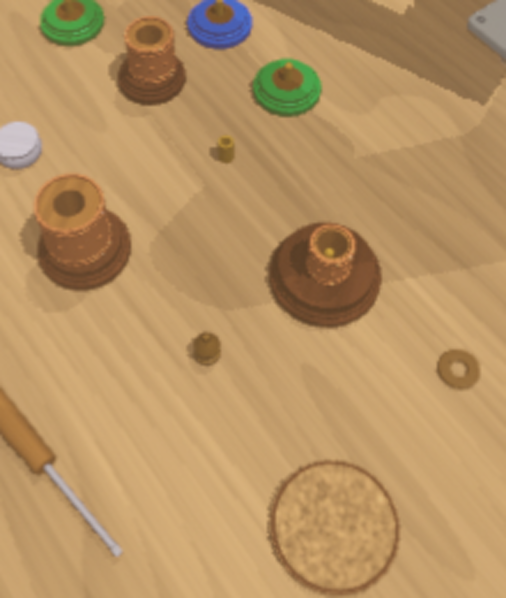

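Both crops confirm it: the dark wooden stand under the medium drum, crop (695,300), is base_small. The green and blue ones are look-alikes. Next I'll compute positions from both cameras.

```bash
cat > h.py <<'E'
import numpy as np,cv2
from scipy.spatial.transform import Rotation as R
from workcell import ctrl
def K(n):
    p=ctrl.camera_params(n);f=200/np.tan(np.radians(p['vfov']/2))
    return p,np.array([[f,0,p['cx']],[0,f,p['cy']],[0,0,1]])
def ray(n,u,v,z):
    p,k=K(n);x,y=cv2.undistortPoints(np.array([[[u,v]]],float),k,p['distortion'])[0,0]
    d=R.from_rotvec(p['attitude']).as_matrix()@[x,-y,-1]; e=np.array(p['eye'])
    return (e+d*(z-e[2])/d[2])[:2]
E
python3 - <<'E'
from h import *
t=lambda u,v:((u+.5)/2.9+149.5,(v+.5)/2.9+109.5)
s=lambda u,v:((u+.5)/2.3+229.5,(v+.5)/2.3+129.5)
np.set_printoptions(precision=1,suppress=True)
for n,z,a,b in [("small",76,(299,293),(332,244)),("med",78,(708,297),(150,34)),("large",94,(516,65),(70,203)),("pad",8,(96,133),(335,525)),
 ("baseL",6,(314,301),(325,276)),("baseS",6,(690,302),(152,80)),("baseM",6,(511,97),(84,246)),("finial",20,(320,135),(206,348)),("sleeve",30,(525,307),(227,140)),("washer",5,(136,348),(459,369)),("pivL",56,(308,295),(331,252)),("cap",10,(689,96),(17,142))]:
    print(n,ray("top",*t(*a),z),ray("scene",*s(*b),z))
print(R.from_rotvec(ctrl.get_obs()['orientation']).as_matrix())
E
```

```text
small [468.8  62.1] [473.8  60.8]
med [ 461.6 -262. ] [ 464.2 -262. ]
large [ 647.8 -112.4] [ 651.  -112.9]
pad [616.6 246.3] [618.2 246. ]
baseL [469.2  58.7] [472.4  57.8]
baseS [ 464.7 -260.9] [ 470.  -259.7]
baseM [ 645.4 -111.7] [ 648.6 -115.7]
finial [610.1  52.4] [615.7  54.7]
sleeve [ 459.8 -119.4] [ 461.4 -122.6]
washer [431.3 208.7] [433.8 207.8]
pivL [469.2  57.5] [471.4  59.3]
cap [ 643.3 -265.5] [ 641.1 -271.4]
[[ 0.9  0.3 -0. ]
 [ 0.3 -0.9  0. ]
 [ 0.  -0.  -1. ]]
```

Both cameras agree to within about 5 mm, and the sizes and heights are consistent. Starting from here the shortest cycle is: medium → pad, small → base_small, large → base_large, medium → base_medium. I'll square the tool to the world axes while heading for the medium drum.

```bash
python3 -m inch '[[0.45,-0.27,0,0,0,0.2,-1],[0.887,-0.544,0,0,0,0.415,-1],[0.887,-0.544,0,0,0,0.415,-1],[0.887,-0.544,0,0,0,0.415,-1],[0.887,-0.544,0,0,0,0.415,-1]]'
python3 - <<'E'
from h import *
o=ctrl.get_obs();print(o['ee_pos'],R.from_rotvec(o['orientation']).as_matrix().round(4))
E
```

```text
t: 0.72
ee_pos: [299.7, -472.7, 182.7]
orientation: [3.141, 0.0, -0.0]
ft_force: [-0.2, -0.1, -0.8]
width: 87.7
grasp_force: 0.0
[ 299.72259322 -472.73735639  182.65134736] [[ 1.e+00  2.e-04 -2.e-04]
 [ 2.e-04 -1.e+00 -3.e-04]
 [-2.e-04  3.e-04 -1.e+00]]
```

```bash
python3 -m inch '[[0.4,-0.5,0,0,0,0,-1],[0.8,-1,0,0,0,0,-1],[0.8,-1,0,0,0,0,-1],[0.8,-1,0,0,0,0,-1],[0.8,-1,0,0,0,0,-1]]'
python3 -m inch '[[0.289,-0.405,0,0,0,0,-1],[0.289,-0.405,0,0,0,0,-1],[0.289,-0.405,0,0,0,0,-1],[0.289,-0.405,0.35,0,0,0,-1],[0.289,-0.405,0.5,0,0,0,-1],[0.289,-0.405,0.5,0,0,0,-1],[0.289,-0.405,0.5,0,0,0,-1]]'
python3 - <<'E'
from h import *
a=ctrl.get_image("scene")[130:240,230:360];b=ctrl.get_image("top")[160:270,330:460]
cv2.imwrite("pics/d1.png",cv2.resize(np.hstack([a,b])[:,:,::-1],None,fx=3,fy=3))
E
```

```text
t: 1.35
ee_pos: [419.7, -323.1, 182.6]
orientation: [3.141, -0.0, -0.0]
ft_force: [1.0, -0.5, -0.5]
width: 87.4
grasp_force: 0.0
t: 2.22
ee_pos: [463.5, -262.9, 108.6]
orientation: [3.141, -0.002, 0.002]
ft_force: [1.2, -0.2, 0.2]
width: 87.8
grasp_force: 0.0
```

View pics/d1.png

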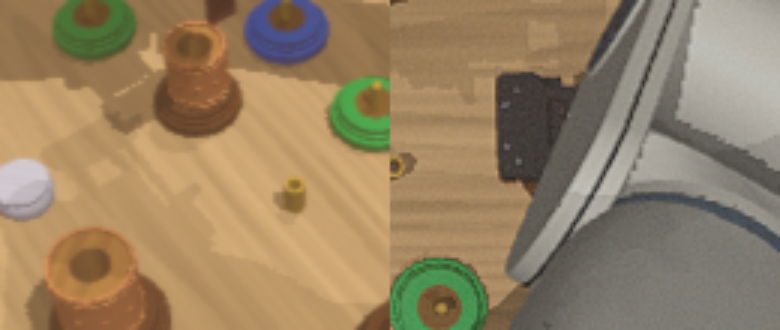

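The crop shows the drum at (195,50) with the gripper just above it (only a finger tip is in view) and nothing in its way. Next: descend and grip.

```bash
python3 -m inch '[[0,0,0.2,0,0,0,-1],[0,0,0.43,0,0,0,-1],[0,0,0.43,0,0,0,-1],[0,0,0.43,0,0,0,-1]]'
python3 -m inch '[[0,0,0,0,0,0,1],[0,0,0,0,0,0,1],[0,0,0,0,0,0,1],[0,0,0,0,0,0,1],[0,0,0,0,0,0,1],[0,0,0,0,0,0,1]]'
python3 -m inch '[[0,0,-0.1,0,0,0,1],[0,0,-0.25,0,0,0,1],[0,0,-0.25,0,0,0,1]]'
```

```text
t: 2.82
ee_pos: [464.3, -262.1, 44.6]
orientation: [3.141, -0.0, 0.003]
ft_force: [0.3, -0.7, 0.5]
width: 87.9
grasp_force: 0.0
t: 3.58
ee_pos: [463.4, -261.4, 43.1]
orientation: [-3.142, 0.0, 0.0]
ft_force: [0.7, -0.3, 0.2]
width: 31.3
grasp_force: 0.0
t: 3.95
ee_pos: [464.9, -262.3, 82.8]
orientation: [3.139, -0.0, 0.006]
ft_force: [-0.1, -0.1, -0.7]
width: 1.9
grasp_force: 0.0
```

The fingers closed to 31 mm with no grip force, so the grasp missed. I'll look.

Run:
```python
from h import *
a=ctrl.get_image("scene");b=ctrl.get_image("top")
cv2.imwrite("pics/e1s.png",a[:,:,::-1]);cv2.imwrite("pics/e1t.png",b[:,:,::-1])
c=a[60:210,200:400];d=b[130:280,330:530]
cv2.imwrite("pics/e1.png",cv2.resize(np.hstack([c,d])[:,:,::-1],None,fx=2,fy=2))
```

```text
(no output)
```

View pics/e1.png

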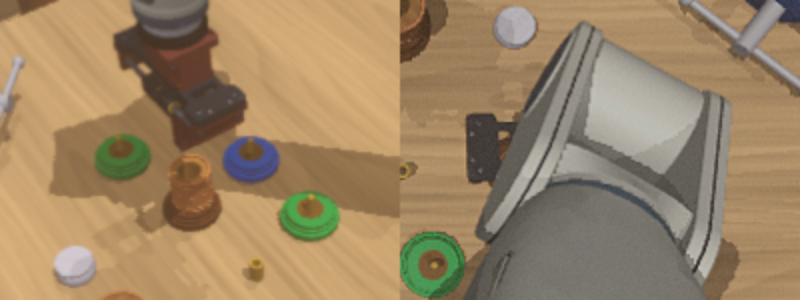

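```bash
cat >> h.py <<'E'
def proj(n,P):
    p,k=K(n);M=R.from_rotvec(p['attitude']).as_matrix()
    q=(np.atleast_2d(P)-p['eye'])@M*[1,-1,-1]
    return cv2.projectPoints(q.astype(float),np.zeros(3),np.zeros(3),k,p['distortion'])[0][:,0]
E
python3 - <<'E'
from h import *
o=ctrl.get_obs();print(o['ee_pos'],o['width'])
a=cv2.imread("pics/e1s.png")[60:180,220:370];f=5
a=cv2.resize(a,None,fx=f,fy=f,interpolation=cv2.INTER_CUBIC)
for P,c in ((o['ee_pos'],(0,255,0)),(o['ee_pos']+[0,0,80],(255,255,0)),([463,-262,78],(0,0,255)),([466,-260,22],(255,0,255))):
    u,v=(proj("scene",P)[0]-[220,60])*f;print(u,v);cv2.drawMarker(a,(int(u),int(v)),c,0,20,2)
cv2.imwrite("pics/e2.png",a)
E
```

```text
[ 463.52553251 -261.57084401   81.01079151] 0.5364543497097995
375.7890836199647 418.33731509170264
362.13192725141795 301.1796242956224
376.6676678996919 421.49240551501407
382.52095365192133 499.1594742906173
```

View pics/e2.png

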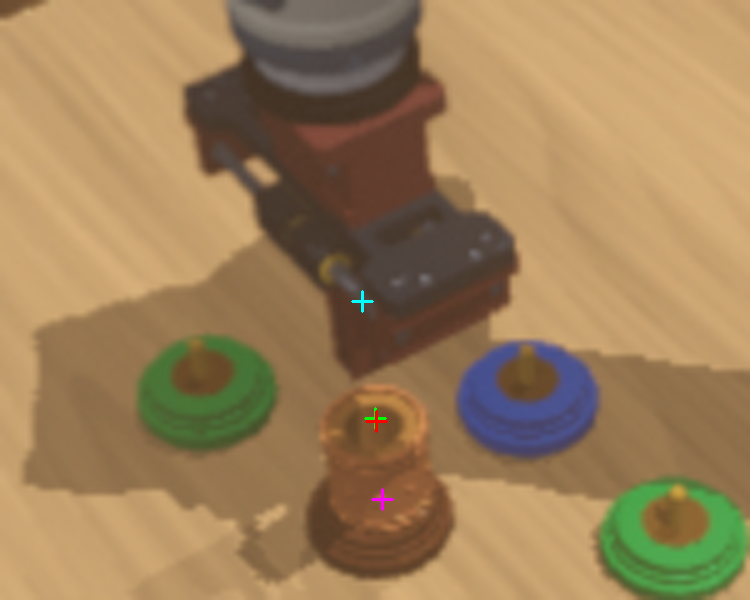

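No fingers show at the predicted TCP (green cross), so the reported pose and the picture disagree. I'll triangulate the body's +y end plate, which both views show, to see how far off the gripper really is.

Run:
```python
from h import *
def tri(t,s):
    L=[]
    for n,q in(("top",t),("scene",s)):
        a=np.r_[ray(n,*q,0),0];b=np.r_[ray(n,*q,300),300];d=(b-a)/np.linalg.norm(b-a);L.append((a,np.eye(3)-np.outer(d,d)))
    x=np.linalg.solve(L[0][1]+L[1][1],sum(P@a for a,P in L));return x.round(1),[float(np.linalg.norm(P@(x-a)).round(1)) for a,P in L]
print(tri((371,204),(308,110.4)))
print("base origin px",proj("top",[0,0,0]),proj("scene",[0,0,0]))
```

```text
(array([ 462.4, -187. ,  243.8]), [1.8, 1.8])
base origin px [[282.32139072 414.98463022]] [[487.07870712 146.17993182]]
```

Run:
```python
import cv2,numpy as np
a=cv2.imread("pics/e1t.png")[130:280,330:480];a=cv2.resize(a,None,fx=3,fy=3,interpolation=cv2.INTER_CUBIC)
b=cv2.imread("pics/e1s.png")[50:160,230:350];b=cv2.resize(b,None,fx=2.9,fy=450/110,interpolation=cv2.INTER_CUBIC)
cv2.imwrite("pics/e3.png",np.hstack([a,b]))
```

```text
(no output)
```

View pics/e3.png

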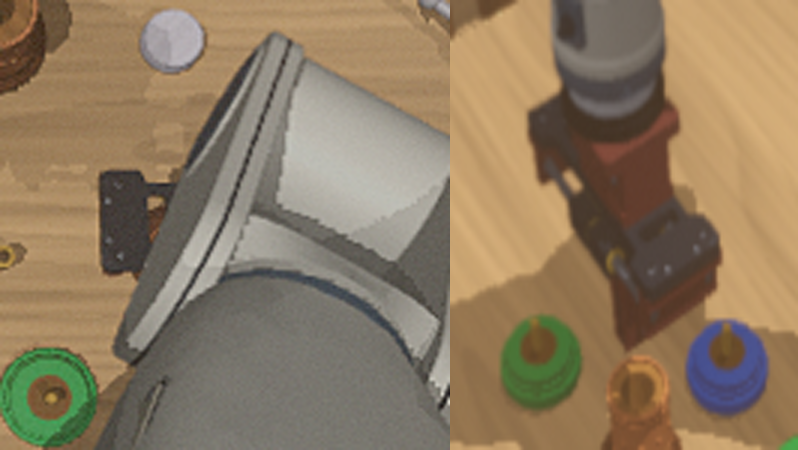

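Run:
```python
from h import *
np.set_printoptions(precision=1,suppress=True)
print("d1 finger tip +y, -y", proj("scene",[[463,-212,108],[463,-312,108],[500,-173,188],[425,-173,188]]))
print("e1 body corners z161", proj("scene",[[500,-173,161],[425,-173,161],[500,-351,161],[463,-262,81],[500,-173,244]]))
for z in (160,180,200,220,240): print(z, ray("scene",290,135,z))
print(proj("top",[[200,-592,182],[200,-592,262]]))
```

```text
d1 finger tip +y, -y [[305.7 147.9]
 [283.6 124.6]
 [299.6 140.8]
 [327.5 126.2]]
e1 body corners z161 [[300.4 149.3]
 [327.6 134.8]
 [260.  106.1]
 [295.2 143.5]
 [297.6 121.7]]
160 [ 494.1 -225.1]
180 [ 503.3 -207.3]
200 [ 512.6 -189.6]
220 [ 521.9 -171.9]
240 [ 531.2 -154.1]
[[579.8 338.5]
 [609.  347.6]]
```

Run:
```python
import cv2,numpy as np
a=cv2.imread("pics/top0.png")[300:400,540:640];a=cv2.resize(a,None,fx=4,fy=4,interpolation=cv2.INTER_CUBIC)
cv2.imwrite("pics/e4.png",a)
```

```text
(no output)
```

View pics/e4.png

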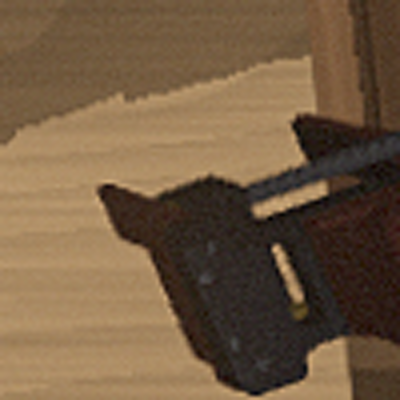

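The closed finger tips (the brown panel, scene (290,135)) lie on the ray at about (475,-260,121), while the reported z is 82. So the true tips are about 40 mm higher than reported, and the fingers closed above the drum. I'll treat tip height as reported plus roughly 39, reopen, and go down with force checks. Reported z = 20 is safe under either reading.

```bash
python3 -m inch '[[0,0,0,0,0,0,-1],[0,0,0,0,0,0,-1],[0,0,0,0,0,0,-1],[0,0,0,0,0,0,-1],[0,0,0,0,0,0,-1],[0,0,0,0,0,0,-1],[0,0,0,0,0,0,-1],[0,0,0,0,0,0,-1],[0,0,0,0,0,0,-1],[0,0,0,0,0,0,-1]]'
python3 -m inch '[[0,0,0.1,0,0,0,-1],[0,0,0.25,0,0,0,-1],[0,0,0.32,0,0,0,-1],[0,0,0.38,0,0,0,-1],[0,0,0.4,0,0,0,-1],[0,0,0.4,0,0,0,-1]]'
```

```text
t: 5.3
ee_pos: [463.4, -261.5, 80.7]
orientation: [3.142, -0.0, 0.0]
ft_force: [-0.7, -0.0, 0.1]
width: 87.5
grasp_force: 0.0
t: 6.05
ee_pos: [463.5, -261.5, 20.7]
orientation: [3.142, -0.0, 0.0]
ft_force: [-0.1, -0.1, 0.1]
width: 87.6
grasp_force: 0.0
```

Run:
```python
from h import *
f=5;a=cv2.resize(ctrl.get_image("scene")[80:190,230:370],None,fx=f,fy=f,interpolation=cv2.INTER_CUBIC)[:,:,::-1].copy()
for z,c in ((20,(0,255,0)),(60,(0,0,255))):
  for P in proj("scene",[[473,-262+s,z] for s in (44,56,-44)]):
    u,v=(P-[230,80])*f;print(z,u,v);cv2.drawMarker(a,(int(u),int(v)),c,0,14,2)
cv2.imwrite("pics/f1.png",a)
```

```text
20 366.09794607619136 456.79617587966106
20 379.07599984037887 471.20634827892457
20 275.27389801484617 355.9505157990209
60 361.01022597149324 406.3533778632163
60 374.3962877850686 420.9522989422554
60 267.4862349694172 304.3649694890389
```

View pics/f1.png

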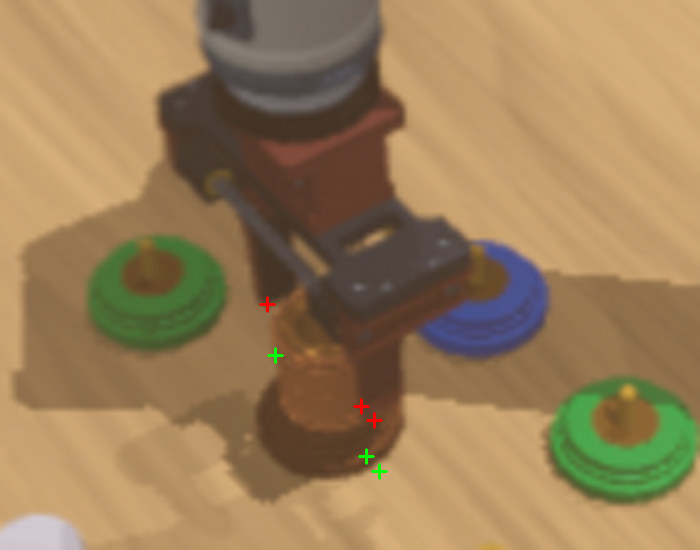

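The fingers now straddle the drum, with the tips at the red marks (true z ≈ 58–60, reported 20.7). That confirms the +39 mm offset. Next: 19 mm lower, then grip.

```bash
python3 -m inch '[[0,0,0.06,0,0,0,-1],[0,0,0.12,0,0,0,-1],[0,0,0.125,0,0,0,-1],[0,0,0.125,0,0,0,-1]]'
python3 -m inch '[[0,0,0,0,0,0,1],[0,0,0,0,0,0,1],[0,0,0,0,0,0,1],[0,0,0,0,0,0,1],[0,0,0,0,0,0,1],[0,0,0,0,0,0,1],[0,0,0,0,0,0,1]]'
```

```text
t: 6.6
ee_pos: [463.3, -261.4, 1.7]
orientation: [-3.141, 0.0, 0.001]
ft_force: [-0.1, 1.2, -0.4]
width: 87.8
grasp_force: 0.0
t: 7.48
ee_pos: [463.5, -261.7, 2.1]
orientation: [3.141, -0.0, 0.0]
ft_force: [-0.8, -1.2, 2.2]
width: 53.3
grasp_force: 30.0
```

Gripped: width 53, force 30 N. Lift and carry to the pad.

```bash
python3 -m inch '[[0,0,-0.1,0,0,0,1],[0,0,-0.3,0,0,0,1],[0,0,-0.6,0,0,0,1],[0,0,-0.9,0,0,0,1],[0,0,-0.9,0,0,0,1]]'
for i in 1; do python3 -m inch '[[0.11,-0.33,0,0,0,0,1],[0.22,-0.66,0,0,0,0,1],[0.33,-1,0,0,0,0,1],[0.33,-1,0,0,0,0,1]]'; done
python3 -m inch '[[0.11,-0.33,0,0,0,0,1],[0.22,-0.66,0,0,0,0,1],[0.33,-1,0,0,0,0,1],[0.33,-1,0,0,0,0,1]]'
python3 -m inch '[[0.11,-0.33,0,0,0,0,1],[0.22,-0.66,0,0,0,0,1],[0.36,-1,0,0,0,0,1],[0.36,-1,0,0,0,0,1]]'
```

```text
t: 8.1
ee_pos: [465.5, -262.6, 140.8]
orientation: [3.138, -0.0, 0.01]
ft_force: [0.2, 0.4, -3.0]
width: 53.4
grasp_force: 30.0
t: 8.6
ee_pos: [512.4, -108.1, 135.6]
orientation: [-3.14, -0.007, 0.004]
ft_force: [-0.3, -0.2, -2.3]
width: 53.2
grasp_force: 30.0
t: 9.1
ee_pos: [562.4, 40.7, 135.8]
orientation: [-3.141, -0.005, 0.002]
ft_force: [0.0, -0.6, -2.1]
width: 53.0
grasp_force: 30.0
t: 9.6
ee_pos: [616.9, 189.8, 135.8]
orientation: [3.142, 0.003, -0.001]
ft_force: [0.4, -0.8, -2.8]
width: 53.1
grasp_force: 30.0
```

```bash
python3 -m inch '[[0,-0.2,0,0,0,0,1],[0,-0.383,0.1,0,0,0,1],[0,-0.383,0.4,0,0,0,1],[0,-0.383,0.7,0,0,0,1],[0,-0.383,0.88,0,0,0,1],[0,-0.383,0.94,0,0,0,1],[0,-0.383,0.94,0,0,0,1]]'
python3 -m inch '[[0,0,0.02,0,0,0,1],[0,0,0.03,0,0,0,1],[0,0,0.035,0,0,0,1],[0,0,0.035,0,0,0,1]]'
```

```text
t: 10.48
ee_pos: [616.1, 244.5, -4.4]
orientation: [3.141, -0.002, -0.002]
ft_force: [0.3, 0.5, -1.8]
width: 53.1
grasp_force: 30.0
t: 10.98
ee_pos: [616.5, 246.1, -9.1]
orientation: [-3.141, -0.0, -0.001]
ft_force: [0.6, -0.3, -3.0]
width: 53.1
grasp_force: 30.0
```

Still hanging (fz about -3). I'll step down until it touches.

```bash
python3 -m inch '[[0,0,0.012,0,0,0,1],[0,0,0.012,0,0,0,1]]'
python3 -m inch '[[0,0,0.01,0,0,0,1],[0,0,0.01,0,0,0,1]]'
```

```text
t: 11.22
ee_pos: [616.3, 245.9, -11.3]
orientation: [3.141, -0.0, -0.001]
ft_force: [-0.6, -0.0, -2.6]
width: 52.7
grasp_force: 30.0
t: 11.48
ee_pos: [616.5, 246.0, -11.9]
orientation: [-3.142, 0.0, -0.0]
ft_force: [-2.1, -0.1, 4.9]
width: 52.5
grasp_force: 30.0
```

Contact at z = -12, as predicted. Release, rise and move to the small drum.

```bash
python3 -m inch '[[0,0,0,0,0,0,-1],[0,0,0,0,0,0,-1],[0,0,0,0,0,0,-1],[0,0,0,0,0,0,-1],[0,0,0,0,0,0,-1],[0,0,0,0,0,0,-1]]'
python3 -m inch '[[0,0,-0.1,0,0,0,-1],[0,0,-0.3,0,0,0,-1],[0,0,-0.6,0,0,0,-1],[0,0,-0.93,0,0,0,-1],[0,0,-0.93,0,0,0,-1]]'
python3 -m inch '[[-0.3,0.35,0,0,0,0,-1],[-0.6,0.7,0,0,0,0,-1],[-0.967,1,0,0,0,0,-1],[-0.967,1,0,0,0,0,-1],[-0.967,1,0,0,0,0,-1]]'
python3 - <<'E'
from h import *
f=3;a=ctrl.get_image("top");s=ctrl.get_image("scene")
cv2.imwrite("pics/g1.png",np.hstack([cv2.resize(a[120:270,140:270],None,fx=f,fy=f),cv2.resize(s[160:310,220:350],None,fx=f,fy=f)])[:,:,::-1])
E
```

```text
t: 12.22
ee_pos: [616.4, 246.0, -12.7]
orientation: [3.142, -0.0, -0.0]
ft_force: [-0.0, 0.7, 0.4]
width: 87.7
grasp_force: 0.0
t: 12.85
ee_pos: [619.8, 247.2, 132.8]
orientation: [-3.138, 0.0, -0.014]
ft_force: [0.4, 0.3, 0.6]
width: 87.6
grasp_force: 0.0
t: 13.48
ee_pos: [470.1, 95.1, 126.9]
orientation: [3.141, -0.003, -0.001]
ft_force: [0.5, -0.4, -1.1]
width: 87.9
grasp_force: 0.0
```

View pics/g1.png

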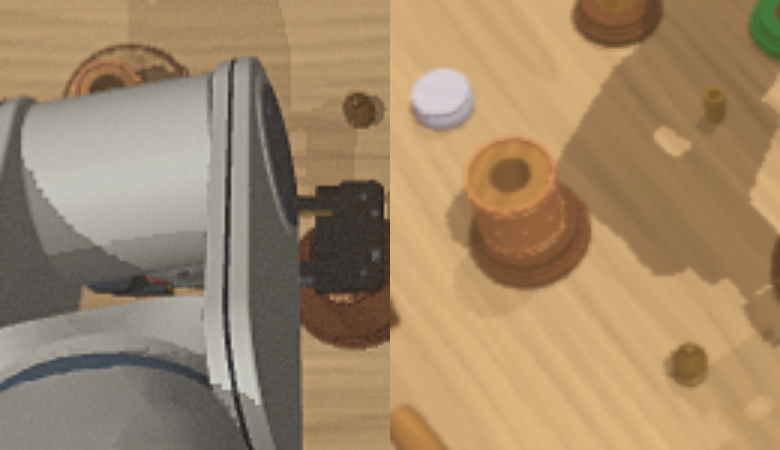

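The medium drum stands on the pad, its rim visible at the left crop's (110,85). The large drum is undisturbed. Next: pick up the small drum.

```bash
python3 -m inch '[[0,0.23,0,0,0,0,-1],[0,0.23,0,0,0,0,-1],[0,0.23,0.2,0,0,0,-1],[0,0.23,0.5,0,0,0,-1],[0,0.23,0.7,0,0,0,-1],[0,0.23,0.8,0,0,0,-1],[0,0.23,0.815,0,0,0,-1],[0,0.23,0.815,0,0,0,-1]]'
python3 -m inch '[[0,0,0,0,0,0,1],[0,0,0,0,0,0,1],[0,0,0,0,0,0,1],[0,0,0,0,0,0,1],[0,0,0,0,0,0,1],[0,0,0,0,0,0,1],[0,0,0,0,0,0,1],[0,0,0,0,0,0,1]]'
```

```text
t: 14.58
ee_pos: [472.2, 61.8, 5.2]
orientation: [-3.141, -0.0, -0.002]
ft_force: [-0.9, 0.3, 0.6]
width: 87.8
grasp_force: 0.0
t: 15.58
ee_pos: [471.4, 61.4, 4.7]
orientation: [3.142, -0.0, -0.0]
ft_force: [-0.9, -0.5, 2.2]
width: 40.9
grasp_force: 30.0
```

```bash
python3 -m inch '[[0,0,-0.1,0,0,0,1],[0,0,-0.3,0,0,0,1],[0,0,-0.6,0,0,0,1],[0,0,-0.9,0,0,0,1],[0,0,-0.9,0,0,0,1]]'
python3 -m inch '[[0,0.33,0,0,0,0,1],[0,0.66,0,0,0,0,1],[0,1,0,0,0,0,1],[0,1,0,0,0,0,1],[0,1,0,0,0,0,1]]'
python3 - <<'E'
from h import *
f=4;a=ctrl.get_image("top");s=ctrl.get_image("scene")
g=lambda i,u,v:cv2.resize(i[v:v+60,u:u+90],None,fx=f,fy=f,interpolation=cv2.INTER_CUBIC)
cv2.imwrite("pics/i1.png",np.vstack([np.hstack([g(a,350,180),g(s,250,130)]),np.hstack([g(a,215,180),g(s,325,215)])])[:,:,::-1])
E
```

```text
t: 16.2
ee_pos: [473.9, 61.8, 143.4]
orientation: [-3.141, 0.0, -0.012]
ft_force: [0.2, -0.5, -1.9]
width: 41.2
grasp_force: 30.0
t: 16.82
ee_pos: [470.4, -88.2, 138.9]
orientation: [-3.141, 0.002, 0.003]
ft_force: [0.6, -0.4, -1.5]
width: 40.8
grasp_force: 30.0
```

View pics/i1.png

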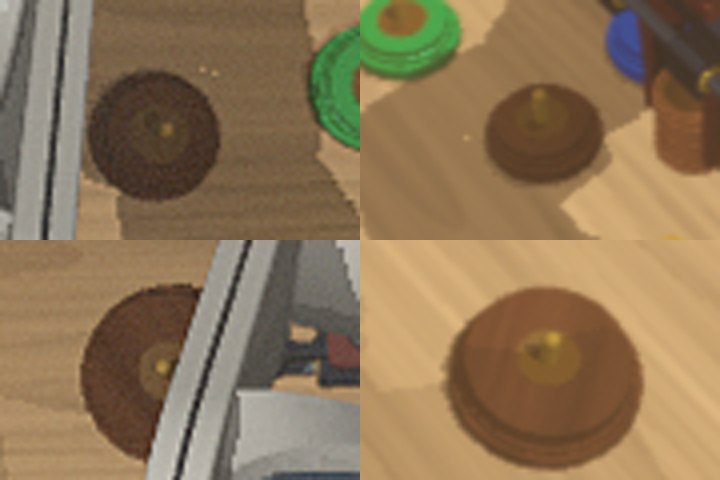

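The empty small and large stands are visible, with pivot tips at crop pixels (167,130)/(180,93) and (162,128)/(192,98).

Run:
```python
from h import *
np.set_printoptions(precision=1,suppress=True)
q=lambda n,o,p,z:print(n,ray(n,o[0]+(p[0]+.5)/4-.5,o[1]+(p[1]+.5)/4-.5,z))
print("S");q("top",(350,180),(167,130),46);q("scene",(250,130),(180,93),46);q("top",(350,180),(160,136),22);q("scene",(250,130),(179,124),22)
print("L");q("top",(215,180),(162,128),54);q("scene",(325,215),(192,98),54);q("scene",(325,215),(189,115),30)
```

```text
S
top [ 464.8 -262.6]
scene [ 466.7 -264.4]
top [ 463.6 -262.9]
scene [ 472.1 -261.1]
L
top [468.9  59.5]
scene [472.1  56.9]
scene [470.2  55.1]
```

```bash
python3 -m inch '[[-0.01,0.33,0,0,0,0,1],[-0.02,0.66,0,0,0,0,1],[-0.036,1,0,0,0,0,1],[-0.036,1,0,0,0,0,1],[-0.036,1,0,0,0,0,1]]'
python3 -m inch '[[0,0.16,0,0,0,0,1],[0,0.16,0,0,0,0,1],[0,0.16,0.2,0,0,0,1],[0,0.16,0.5,0,0,0,1],[0,0.16,0.7,0,0,0,1],[0,0.16,0.78,0,0,0,1],[0,0.16,0.86,0,0,0,1],[0,0.16,0.91,0,0,0,1],[0,0.16,0.91,0,0,0,1]]'
python3 -m inch '[[0,0,0.015,0,0,0,1],[0,0,0.03,0,0,0,1],[0,0,0.035,0,0,0,1],[0,0,0.035,0,0,0,1]]'
```

```text
t: 17.55
ee_pos: [465.7, -237.2, 139.3]
orientation: [-3.141, -0.001, 0.001]
ft_force: [0.1, 0.1, -0.9]
width: 41.0
grasp_force: 30.0
t: 18.68
ee_pos: [466.0, -262.5, 3.2]
orientation: [3.142, -0.0, 0.0]
ft_force: [0.6, -0.0, -1.3]
width: 40.6
grasp_force: 30.0
t: 19.18
ee_pos: [465.9, -262.6, -2.1]
orientation: [3.142, -0.0, 0.0]
ft_force: [-0.7, -0.4, -1.7]
width: 40.8
grasp_force: 30.0
```

```bash
python3 -m inch '[[0,0,0.008,0,0,0,1],[0,0,0.008,0,0,0,1]]'
python3 -m inch '[[0,0,0.006,0,0,0,1],[0,0,0.006,0,0,0,1]]'
```

```text
t: 19.42
ee_pos: [466.0, -262.6, -3.3]
orientation: [3.142, -0.0, 0.0]
ft_force: [1.0, -0.6, -0.7]
width: 40.8
grasp_force: 30.0
t: 19.68
ee_pos: [466.1, -262.6, -3.3]
orientation: [3.141, -0.0, 0.0]
ft_force: [-3.0, 1.5, 10.0]
width: 41.1
grasp_force: 30.0
```

Seated. Release, then go to the large drum.

```bash
python3 -m inch '[[0,0,0,0,0,0,-1],[0,0,0,0,0,0,-1],[0,0,0,0,0,0,-1],[0,0,0,0,0,0,-1],[0,0,0,0,0,0,-1],[0,0,0,0,0,0,-1],[0,0,0,0,0,0,-1],[0,0,0,0,0,0,-1]]'
python3 -m inch '[[0,0,-0.1,0,0,0,-1],[0,0,-0.3,0,0,0,-1],[0,0,-0.6,0,0,0,-1],[0,0,-1,0,0,0,-1],[0,0,-1,0,0,0,-1]]'
python3 -m inch '[[0.3,-0.3,0,0,0,0,-1],[0.6,-0.6,0,0,0,0,-1],[1,-1,0,0,0,0,-1],[1,-1,0,0,0,0,-1],[1,-1,0,0,0,0,-1]]'
python3 -m inch '[[0.223,0,0,0,0,0,-1],[0.223,0,0,0,0,0,-1],[0.223,0,0,0,0,0,-1],[0.223,0,0.3,0,0,0,-1],[0.223,0,0.3,0,0,0,-1]]'
```

```text
t: 20.68
ee_pos: [465.9, -262.5, -4.2]
orientation: [-3.142, 0.0, 0.0]
ft_force: [-0.2, 0.1, -0.4]
width: 87.9
grasp_force: 0.0
t: 21.3
ee_pos: [469.1, -264.4, 151.3]
orientation: [3.136, -0.0, 0.014]
ft_force: [0.5, 0.2, -0.1]
width: 87.6
grasp_force: 0.0
t: 21.92
ee_pos: [616.0, -111.5, 145.0]
orientation: [-3.141, -0.003, 0.002]
ft_force: [-0.6, -0.1, 0.2]
width: 87.8
grasp_force: 0.0
t: 22.55
ee_pos: [645.2, -112.6, 97.8]
orientation: [-3.14, 0.002, 0.012]
ft_force: [-0.1, 1.0, 0.0]
width: 87.6
grasp_force: 0.0
```

```bash
python3 -m inch '[[0,0,0,0,0,0,-1],[0,0,0.15,0,0,0,-1],[0,0,0.3,0,0,0,-1],[0,0,0.45,0,0,0,-1],[0,0,0.54,0,0,0,-1],[0,0,0.54,0,0,0,-1]]'
python3 -m inch '[[0,0,0,0,0,0,1],[0,0,0,0,0,0,1],[0,0,0,0,0,0,1],[0,0,0,0,0,0,1],[0,0,0,0,0,0,1],[0,0,0,0,0,0,1]]'
```

```text
t: 23.3
ee_pos: [649.3, -112.6, 19.9]
orientation: [-3.142, 0.0, 0.001]
ft_force: [0.2, -0.3, -0.2]
width: 87.9
grasp_force: 0.0
t: 24.05
ee_pos: [650.2, -113.1, 20.9]
orientation: [3.141, -0.0, 0.003]
ft_force: [-1.2, -2.4, 5.5]
width: 66.7
grasp_force: 30.0
```

```bash
python3 -m inch '[[0,0,-0.1,0,0,0,1],[0,0,-0.3,0,0,0,1],[0,0,-0.6,0,0,0,1],[0,0,-0.9,0,0,0,1],[0,0,-0.9,0,0,0,1],[0,0,-0.9,0,0,0,1]]'
python3 -m inch '[[-0.3,-0.3,0,0,0,0,1],[-0.6,-0.6,0,0,0,0,1],[-1,-1,0,0,0,0,1],[-1,-1,0,0,0,0,1],[-1,-1,0,0,0,0,1]]'
python3 -m inch '[[-0.193,-0.137,0,0,0,0,1],[-0.193,-0.137,0,0,0,0,1],[-0.193,-0.137,0.2,0,0,0,1],[-0.193,-0.137,0.45,0,0,0,1],[-0.193,-0.137,0.65,0,0,0,1],[-0.193,-0.137,0.75,0,0,0,1],[-0.193,-0.137,0.82,0,0,0,1],[-0.193,-0.137,0.84,0,0,0,1],[-0.193,-0.137,0.84,0,0,0,1],[-0.193,-0.137,0.84,0,0,0,1]]'
```

```text
t: 24.8
ee_pos: [648.0, -112.1, 153.3]
orientation: [-3.141, 0.0, 0.004]
ft_force: [-0.1, 0.1, -5.2]
width: 67.0
grasp_force: 30.0
t: 25.42
ee_pos: [497.5, 38.3, 153.5]
orientation: [3.141, 0.003, -0.005]
ft_force: [0.5, 0.6, -4.6]
width: 66.6
grasp_force: 30.0
t: 26.68
ee_pos: [471.2, 58.1, 29.5]
orientation: [-3.141, 0.0, -0.002]
ft_force: [0.7, -0.5, -4.9]
width: 66.8
grasp_force: 30.0
```

```bash
python3 -m inch '[[0,0,0.015,0,0,0,1],[0,0,0.025,0,0,0,1],[0,0,0.025,0,0,0,1]]'
python3 -m inch '[[0,0,0.008,0,0,0,1],[0,0,0.008,0,0,0,1]]'
```

```text
t: 27.05
ee_pos: [470.4, 58.0, 25.0]
orientation: [3.142, -0.0, -0.0]
ft_force: [-1.0, 0.1, -4.7]
width: 66.7
grasp_force: 30.0
t: 27.3
ee_pos: [470.5, 58.1, 24.8]
orientation: [-3.142, 0.0, -0.0]
ft_force: [-5.0, 0.4, 9.8]
width: 66.9
grasp_force: 30.0
```

```bash
python3 -m inch '[[0,0,0.005,0,0,0,1],[0,0,0.005,0,0,0,1]]'
```

```text
t: 27.55
ee_pos: [470.6, 58.1, 24.7]
orientation: [-3.142, 0.0, -0.001]
ft_force: [-7.1, -1.0, 21.1]
width: 66.5
grasp_force: 30.0
```

Seated. Release, rise and go over the pad, then look at the empty medium stand and the drum on the pad.

```bash
python3 -m inch '[[0,0,0,0,0,0,-1],[0,0,0,0,0,0,-1],[0,0,0,0,0,0,-1],[0,0,0,0,0,0,-1],[0,0,0,0,0,0,-1]]'
python3 -m inch '[[0,0,-0.1,0,0,0,-1],[0,0,-0.3,0,0,0,-1],[0,0,-0.6,0,0,0,-1],[0,0,-0.87,0,0,0,-1],[0,0,-0.87,0,0,0,-1]]'
python3 -m inch '[[0.3,-0.3,0,0,0,0,-1],[0.6,-0.6,0,0,0,0,-1],[0.973,-1,0,0,0,0,-1],[0.973,-1,0,0,0,0,-1],[0.973,-1,0,0,0,0,-1]]'
python3 - <<'E'
from h import *
f=4;a=ctrl.get_image("top");s=ctrl.get_image("scene")
g=lambda i,u,v:cv2.resize(i[v:v+60,u:u+90],None,fx=f,fy=f,interpolation=cv2.INTER_CUBIC)
cv2.imwrite("pics/j1.png",np.vstack([np.hstack([g(a,285,115),g(s,220,205)]),np.hstack([g(a,215,180),g(s,250,130)])])[:,:,::-1])
E
```

```text
t: 28.18
ee_pos: [470.5, 58.0, 23.0]
orientation: [3.142, -0.0, -0.0]
ft_force: [0.0, -0.0, -0.8]
width: 88.0
grasp_force: 0.0
t: 28.8
ee_pos: [473.0, 58.3, 157.4]
orientation: [-3.141, 0.0, -0.011]
ft_force: [0.1, 0.7, 0.5]
width: 87.7
grasp_force: 0.0
t: 29.42
ee_pos: [616.2, 208.8, 152.2]
orientation: [3.141, 0.002, -0.002]
ft_force: [-0.4, -1.0, -0.6]
width: 87.8
grasp_force: 0.0
```

View pics/j1.png

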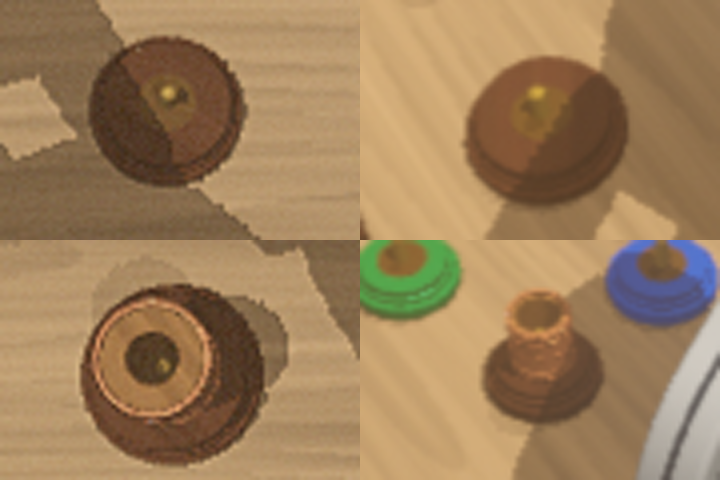

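The large drum stands on the large stand, the small drum on the small stand, and the medium stand is empty with its pivot at crop (168,93)/(177,93). Computing positions.

```bash
python3 - <<'E'
from h import *
np.set_printoptions(precision=1,suppress=True)
q=lambda n,o,p,z:print(n,ray(n,o[0]+(p[0]+.5)/4-.5,o[1]+(p[1]+.5)/4-.5,z))
print("M");q("top",(285,115),(168,93),50);q("scene",(220,205),(177,93),50);q("top",(285,115),(168,98),26);q("scene",(220,205),(181,113),26)
print("drumL");q("top",(215,180),(152,117),98)
print("drumS");q("scene",(250,130),(180,73),68)
E
python3 -m inch '[[0,-0.253,0,0,0,0,-1],[0,-0.253,0,0,0,0,-1],[0,-0.253,0.3,0,0,0,-1],[0,-0.253,0.6,0,0,0,-1],[0,-0.253,0.9,0,0,0,-1],[0,-0.253,1,0,0,0,-1],[0,-0.253,1,0,0,0,-1]]'
```

```text
M
top [ 646.5 -111.9]
scene [ 649.  -113.2]
top [ 650.1 -112.9]
scene [ 649.5 -114.7]
drumL
top [470.6  59.6]
drumS
scene [ 466.8 -261. ]
t: 30.4
ee_pos: [615.9, 244.9, 3.3]
orientation: [3.141, -0.001, -0.002]
ft_force: [0.9, 0.5, 0.3]
width: 87.7
grasp_force: 0.0
```

```bash
python3 -m inch '[[0,0,0.05,0,0,0,-1],[0,0,0.09,0,0,0,-1],[0,0,0.09,0,0,0,-1]]'
python3 -m inch '[[0,0,0,0,0,0,1],[0,0,0,0,0,0,1],[0,0,0,0,0,0,1],[0,0,0,0,0,0,1],[0,0,0,0,0,0,1],[0,0,0,0,0,0,1],[0,0,0,0,0,0,1]]'
python3 -m inch '[[0,0,-0.1,0,0,0,1],[0,0,-0.3,0,0,0,1],[0,0,-0.6,0,0,0,1],[0,0,-0.9,0,0,0,1],[0,0,-0.9,0,0,0,1],[0,0,-0.9,0,0,0,1]]'
```

```text
t: 30.78
ee_pos: [616.5, 246.0, -9.7]
orientation: [-3.142, 0.0, -0.0]
ft_force: [-0.9, -0.1, -0.4]
width: 87.3
grasp_force: 0.0
t: 31.65
ee_pos: [616.5, 246.0, -9.9]
orientation: [-3.142, 0.0, -0.0]
ft_force: [-0.1, 0.8, 0.9]
width: 52.9
grasp_force: 30.0
t: 32.4
ee_pos: [615.7, 245.6, 124.7]
orientation: [3.141, -0.0, -0.001]
ft_force: [-1.0, 0.1, -3.2]
width: 53.0
grasp_force: 30.0
```

```bash
python3 -m inch '[[0.04,0.33,0,0,0,0,1],[0.08,0.66,0,0,0,0,1],[0.1,1,0,0,0,0,1],[0.1,1,0,0,0,0,1]]'
python3 -m inch '[[0.04,0.33,0,0,0,0,1],[0.08,0.66,0,0,0,0,1],[0.113,1,0,0,0,0,1],[0.113,1,0,0,0,0,1],[0.113,1,0,0,0,0,1]]'
python3 -m inch '[[0,0.2,0,0,0,0,1],[0,0.393,0,0,0,0,1],[0,0.393,0,0,0,0,1],[0,0.393,0.2,0,0,0,1],[0,0.393,0.45,0,0,0,1],[0,0.393,0.6,0,0,0,1],[0,0.393,0.7,0,0,0,1],[0,0.393,0.745,0,0,0,1],[0,0.393,0.745,0,0,0,1],[0,0.393,0.745,0,0,0,1]]'
```

```text
t: 32.9
ee_pos: [629.9, 92.4, 122.9]
orientation: [3.14, -0.007, -0.007]
ft_force: [0.5, 0.6, -2.7]
width: 53.1
grasp_force: 30.0
t: 33.52
ee_pos: [647.5, -53.1, 123.8]
orientation: [-3.141, 0.001, 0.004]
ft_force: [-0.8, 0.1, -3.1]
width: 53.1
grasp_force: 30.0
t: 34.78
ee_pos: [649.2, -113.0, 14.3]
orientation: [3.141, -0.0, 0.003]
ft_force: [-0.1, 0.5, -1.8]
width: 53.0
grasp_force: 30.0
```

```bash
python3 -m inch '[[0,0,0.015,0,0,0,1],[0,0,0.028,0,0,0,1],[0,0,0.028,0,0,0,1]]'
python3 -m inch '[[0,0,0.008,0,0,0,1],[0,0,0.008,0,0,0,1]]'
```

```text
t: 35.15
ee_pos: [648.2, -113.0, 9.0]
orientation: [-3.142, 0.0, 0.0]
ft_force: [-0.0, 0.3, -2.8]
width: 52.9
grasp_force: 30.0
t: 35.4
ee_pos: [648.5, -113.1, 8.2]
orientation: [3.142, -0.0, 0.0]
ft_force: [-0.7, -0.2, 0.5]
width: 53.2
grasp_force: 30.0
```

Light contact (the weight is carried). A touch lower, then release, rise, and back off toward the robot's right for the final look.

```bash
python3 -m inch '[[0,0,0.005,0,0,0,1],[0,0,0.005,0,0,0,1]]'
python3 -m inch '[[0,0,0,0,0,0,-1],[0,0,0,0,0,0,-1],[0,0,0,0,0,0,-1],[0,0,0,0,0,0,-1],[0,0,0,0,0,0,-1],[0,0,0,0,0,0,-1]]'
python3 -m inch '[[0,0,-0.1,0,0,0,-1],[0,0,-0.3,0,0,0,-1],[0,0,-0.6,0,0,0,-1],[0,0,-1,0,0,0,-1],[0,0,-1,0,0,0,-1]]'
python3 -m inch '[[0,-0.33,0,0,0,0,-1],[0,-0.66,0,0,0,0,-1],[0,-1,0,0,0,0,-1],[0,-1,0,0,0,0,-1],[0,-1,0,0,0,0,-1]]'
python3 -m inch '[[0,-0.33,0,0,0,0,-1],[0,-0.66,0,0,0,0,-1],[0,-1,0,0,0,0,-1],[0,-1,0,0,0,0,-1],[0,-1,0,0,0,0,-1]]'
python3 - <<'E'
from h import *
a=ctrl.get_image("top");s=ctrl.get_image("scene")
cv2.imwrite("pics/k1.png",np.hstack([cv2.resize(a[110:250,180:430],None,fx=1.8,fy=1.8),cv2.resize(s[120:260,230:420],None,fx=1.8,fy=1.8)])[:,:,::-1])
E
```

```text
t: 35.65
ee_pos: [648.5, -113.1, 8.1]
orientation: [3.141, -0.0, 0.0]
ft_force: [-2.3, -0.1, 6.3]
width: 52.7
grasp_force: 30.0
t: 36.4
ee_pos: [648.3, -113.0, 7.1]
orientation: [-3.142, 0.0, 0.0]
ft_force: [-0.2, 0.2, -0.2]
width: 87.8
grasp_force: 0.0
t: 37.02
ee_pos: [652.3, -113.8, 164.1]
orientation: [3.139, -0.0, 0.017]
ft_force: [0.1, 0.4, -0.7]
width: 87.7
grasp_force: 0.0
t: 37.65
ee_pos: [648.0, 36.7, 156.9]
orientation: [3.141, 0.001, -0.001]
ft_force: [-0.2, -0.4, -0.3]
width: 87.9
grasp_force: 0.0
t: 38.28
ee_pos: [648.4, 185.4, 156.9]
orientation: [3.141, -0.002, -0.001]
ft_force: [-1.2, 0.0, -0.0]
width: 87.9
grasp_force: 0.0
```

View pics/k1.png

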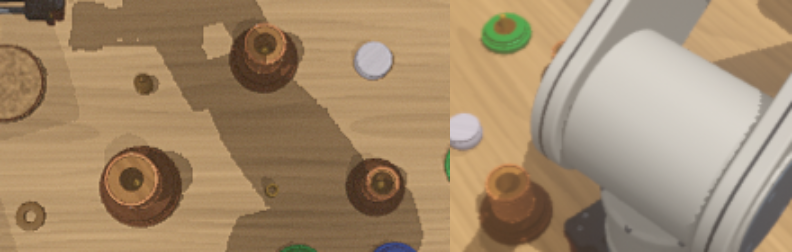

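All three drums stand on their own stands: medium (265,44), large (130,180), small (381,181). The washer, sleeve and finial haven't moved. One quick numeric check, then I'll hand in.

Run:
```python
from h import *
m=ray("top",265/1.8+179.8,44/1.8+109.8,82);s=ray("top",381/1.8+179.8,181/1.8+109.8,68);print(m,s)
if np.hypot(*(m-[648.5,-113]))<9 and np.hypot(*(s-[466,-262]))<9: print(ctrl.close_job())
```

```text
[ 646.18956828 -111.51596841] [ 466.70882336 -258.68201043]
the job is handed in; nothing more can be done
None
```

The job is handed in at about 38 s: each drum stands on the stand of its own size, the medium drum was parked on the cork pad along the way, and the washer, sleeve and finial showed no movement in the last picture. I have not seen the judge's verdict.

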